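Dry-fit a canvas strainer in the corner jig

ROBOT

A 6-joint arm with a two-finger parallel gripper is mounted at the origin on a cart in front of the work surface, level with it; the furniture and walls round the work are solid. World frame = base frame: x ahead of the robot, y to its left, z up, the work surface at z = 0. Lengths are in m, angles in rad, forces in N, time in s.
With the tool pointing down it reaches from about 0.375 to 0.975 m from the base axis. Payload 3.8 kg.
Tool frame: the origin (TCP) lies midway between the tips of the shut fingers; the grasp point (between the pads) lies 19 mm behind it; z points along the fingers, y is the line along which they close (so a half turn about z gives the same grasp; the last joint's range is limited). The gripper opens to 88 mm and grips with 3 to 60 N. Pads are 18 mm wide; open, the fingers measure 123 mm over their backs; the gripper's body (75 mm by 187 mm) begins 45 mm behind the grasp point.
Start: joints at [1.244, 0.264, 1.604, -0, 1.274, -0.037], TCP at [0.193, 0.647, 0.239] pointing down, gripper open.
Joint ranges: [-2.63, 2.63], [-0.94, 2.18], [0.31, 2.57], [-1.31, 4.45], [0, 2.66], [-2.55, 2.55]. Speed limits (rad/s): [2.57, 2.57, 3.14, 3.14, 3.14, 3.14].

INTERFACE

Orientations are given as a rotation vector (axis times angle).
In Python, from cell import manip, inverse_kinematics, cams, order gives the robot as it stands. Calls block until the motion is done:
- manip.move_pose(position, orientation): joint-space move of the TCP to a pose.
- manip.move_linear(position, rate=0.15, rot=None): straight line of the TCP; rot=None keeps the orientation; rate is the mean speed in m/s.
- manip.set_joints(angles): joint-space move.
- manip.set_gripper(opening, force=None): finger opening in m; force is the grip in N (None keeps the last); returns when the fingers have stopped.
- manip.dwell(seconds).
- inverse_kinematics(position, orientation): joint angles nearest the present ones, or None.
- manip.state(): the state.
- cams.capture(name): name is "side" or "top"; returns a dict with "image" (420x560x3 uint8, blue, green, red), "z_map" (420x560 float32, m along the optical axis (not along the pixel's ray), 0 where there is no reading), "intrinsics" (3x3 intrinsics, pixels), "position" and "orientation" of the camera in the world. Camera axes: x right, y down, z forward; pixel columns grow to the right and rows downward; lengths in m; the calibration is good to about 2 mm. A picture is of the moment at which its call begins.
A pose or a line that the arm cannot do raises manip.IKError and nothing moves.
- order.close_job(): hands the job in; it is judged then, once.
The state is a dict: "clock": time; "joint_pos": joint angles; "joint_velocities": joint speeds; "tau": joint torques, N m; "tool_pos": TCP position; "tcp_rot": TCP orientation; "contact_force": force on the tool from outside, world axes, zero at the start; "moment": the same for the moment, N m; "gripper_width": finger opening in m; "grasp_force": force on a finger pad.
Only numpy, scipy, OpenCV 4.12 (cv2) and the standard library are available. Lean on these libraries where they do the work, as an engineer would, in place of code of your own. Each camera call takes 0.05 s, during which the arm holds its last target. There are 200 camera calls.

TASK

Dry-fit the small canvas strainer in the wooden corner jig: first lay the two short bars inside the corner fences, one across each end, notches up as they lie now; then lay the two long bars over them, one along each side, notches down, so that all four half-lap corner joints close and the frame lies flat and flush on the jig. Leave the plain offcut, the masking tape and the ink bottle where they are.

Things in the scene. Friction and masses are not known exactly. Their poses are not given: they have to be found in the camera images.
- short_bar_a: Loose light-wood strainer bar, 24 mm wide, 18 mm thick, about 50 g. SHORT: 100 mm long. Lies with its half-lap notches up: the last 29 mm at each end are only 9 mm thick (z 0 to 9), the middle 42 mm is full 18 mm. Origin: centre of the underside; x along its length, z up. Both ends alike; identical to the other short bar.
- short_bar_b: Loose light-wood strainer bar, 24 mm wide, 18 mm thick, about 50 g. SHORT: 100 mm long. Lies with its half-lap notches up: the last 29 mm at each end are only 9 mm thick (z 0 to 9), the middle 42 mm is full 18 mm. Origin: centre of the underside; x along its length, z up. Both ends alike; identical to the other short bar.
- long_bar_a: Loose light-wood strainer bar, 24 mm wide, 18 mm thick, about 50 g. LONG: 150 mm long. Lies with its half-lap notches down: under the last 31 mm at each end it is cut away to z 9, the middle 88 mm is full 18 mm, shoulders rounded. Origin: centre of the underside of the middle; x along its length, z up. Identical to the other long bar.
- long_bar_b: Loose light-wood strainer bar, 24 mm wide, 18 mm thick, about 50 g. LONG: 150 mm long. Lies with its half-lap notches down: under the last 31 mm at each end it is cut away to z 9, the middle 88 mm is full 18 mm, shoulders rounded. Origin: centre of the underside of the middle; x along its length, z up. Identical to the other long bar.
- jig: Fixed brown plate 190 x 140 x 10 mm, origin: centre of underside, x along its length, 23 mm over the table. On its top four dark L-shaped corner fences, 8 mm high, legs 28 mm, 5 mm play round a 150 x 100 mm frame. Short bars belong at x = +63 and -63 mm, lying along y; long bars at y = +38 and -38 mm, lying along x; each with its origin 10 mm over the jig's origin. Laps: 5 to 7 mm play. 
- offcut: Bystander: plain block of the same wood, 70 x 24 x 18 mm, no notches. Origin: centre of the underside, x along its length. It lies in front of a heap of rags and tubes, up to 90 mm high, between the bars and the jig.
- masking_tape: Bystander: roll of masking tape lying flat, 96 mm across, 25 mm high. Origin: centre of the underside.
- ink_bottle: Bystander: small dark red ink bottle with black cap, standing, 35 mm across, 81 mm high. Origin: centre of the underside.

How it is judged:
On the way:
1. both short bars lie flat in the jig, one across each end ((((x of short_bar_a in the frame of jig between 0.055 and 0.071 m and y of short_bar_a in the frame of jig between -0.008 and 0.008 m and z of short_bar_a in the frame of jig between 0.007 and 0.013 m and angle between short_bar_a's own z axis and vertical below 0.04 rad and angle between the x axis of short_bar_a and the y axis of jig, either way round below 0.07 rad and linear speed of short_bar_a below 0.02 m/s) and (x of short_bar_b in the frame of jig between -0.071 and -0.055 m and y of short_bar_b in the frame of jig between -0.008 and 0.008 m and z of short_bar_b in the frame of jig between 0.007 and 0.013 m and angle between short_bar_b's own z axis and vertical below 0.04 rad and angle between the x axis of short_bar_b and the y axis of jig, either way round below 0.07 rad and linear speed of short_bar_b below 0.02 m/s)) or ((x of short_bar_b in the frame of jig between 0.055 and 0.071 m and y of short_bar_b in the frame of jig between -0.008 and 0.008 m and z of short_bar_b in the frame of jig between 0.007 and 0.013 m and angle between short_bar_b's own z axis and vertical below 0.04 rad and angle between the x axis of short_bar_b and the y axis of jig, either way round below 0.07 rad and linear speed of short_bar_b below 0.02 m/s) and (x of short_bar_a in the frame of jig between -0.071 and -0.055 m and y of short_bar_a in the frame of jig between -0.008 and 0.008 m and z of short_bar_a in the frame of jig between 0.007 and 0.013 m and angle between short_bar_a's own z axis and vertical below 0.04 rad and angle between the x axis of short_bar_a and the y axis of jig, either way round below 0.07 rad and linear speed of short_bar_a below 0.02 m/s)))), for 0.2 s.
At the end, for the whole second after the job is handed in: The two short bars lie across the ends of the jig and the two long bars along its sides, each within 8 mm of its place and 4 degrees of its direction, all flat and down on the jig (within 3 mm, tilt under 0.04 rad), at rest ((((x of short_bar_a in the frame of jig between 0.055 and 0.071 m and y of short_bar_a in the frame of jig between -0.008 and 0.008 m and z of short_bar_a in the frame of jig between 0.007 and 0.013 m and angle between short_bar_a's own z axis and vertical below 0.04 rad and angle between the x axis of short_bar_a and the y axis of jig, either way round below 0.07 rad and linear speed of short_bar_a below 0.02 m/s) and (x of short_bar_b in the frame of jig between -0.071 and -0.055 m and y of short_bar_b in the frame of jig between -0.008 and 0.008 m and z of short_bar_b in the frame of jig between 0.007 and 0.013 m and angle between short_bar_b's own z axis and vertical below 0.04 rad and angle between the x axis of short_bar_b and the y axis of jig, either way round below 0.07 rad and linear speed of short_bar_b below 0.02 m/s)) or ((x of short_bar_b in the frame of jig between 0.055 and 0.071 m and y of short_bar_b in the frame of jig between -0.008 and 0.008 m and z of short_bar_b in the frame of jig between 0.007 and 0.013 m and angle between short_bar_b's own z axis and vertical below 0.04 rad and angle between the x axis of short_bar_b and the y axis of jig, either way round below 0.07 rad and linear speed of short_bar_b below 0.02 m/s) and (x of short_bar_a in the frame of jig between -0.071 and -0.055 m and y of short_bar_a in the frame of jig between -0.008 and 0.008 m and z of short_bar_a in the frame of jig between 0.007 and 0.013 m and angle between short_bar_a's own z axis and vertical below 0.04 rad and angle between the x axis of short_bar_a and the y axis of jig, either way round below 0.07 rad and linear speed of short_bar_a below 0.02 m/s))) and (((x of long_bar_a in the frame of jig between -0.008 and 0.008 m and y of long_bar_a in the frame of jig between 0.03 and 0.046 m and z of long_bar_a in the frame of jig between 0.007 and 0.013 m and angle between long_bar_a's own z axis and vertical below 0.04 rad and angle between the x axis of long_bar_a and the x axis of jig, either way round below 0.07 rad and linear speed of long_bar_a below 0.02 m/s) and (x of long_bar_b in the frame of jig between -0.008 and 0.008 m and y of long_bar_b in the frame of jig between -0.046 and -0.03 m and z of long_bar_b in the frame of jig between 0.007 and 0.013 m and angle between long_bar_b's own z axis and vertical below 0.04 rad and angle between the x axis of long_bar_b and the x axis of jig, either way round below 0.07 rad and linear speed of long_bar_b below 0.02 m/s)) or ((x of long_bar_b in the frame of jig between -0.008 and 0.008 m and y of long_bar_b in the frame of jig between 0.03 and 0.046 m and z of long_bar_b in the frame of jig between 0.007 and 0.013 m and angle between long_bar_b's own z axis and vertical below 0.04 rad and angle between the x axis of long_bar_b and the x axis of jig, either way round below 0.07 rad and linear speed of long_bar_b below 0.02 m/s) and (x of long_bar_a in the frame of jig between -0.008 and 0.008 m and y of long_bar_a in the frame of jig between -0.046 and -0.03 m and z of long_bar_a in the frame of jig between 0.007 and 0.013 m and angle between long_bar_a's own z axis and vertical below 0.04 rad and angle between the x axis of long_bar_a and the x axis of jig, either way round below 0.07 rad and linear speed of long_bar_a below 0.02 m/s)))); the robot touches nothing.
It fails at once if the plain offcut is pushed more than 25 mm from its place (distance of offcut from where it was at the start of the episode above 0.025 m).
It fails at once if the masking tape is pushed more than 25 mm from its place (distance of masking_tape from where it was at the start of the episode above 0.025 m).
It fails at once if the ink bottle is pushed more than 25 mm from its place (distance of ink_bottle from where it was at the start of the episode above 0.025 m).
It also fails if it takes over 109 s, if anything falls off the work surface, if the arm or the gripper's body presses on something with over 40 N, if the wrist force passes 120 N, or if a joint passes its speed limit or range.

## Working session

There is one attempt and no reset: what is moved stays moved. The work goes in short steps, each a Python script; the robot and the scene stay as the last script left them, time stands still between calls to the robot, and variables do not carry over. Pictures are saved under pics/ and viewed, at most 14 in all, crops included, and the job is handed in when it is done.

```bash
ls; mkdir -p pics; python3 - <<'E'
from cell import manip,cams
import cv2
for n in("top","side"):
    c=cams.capture(n); cv2.imwrite(f"pics/{n}0.png",c["image"]); print(n,c["intrinsics"],c["position"],c["orientation"])
print(manip.state())
E
```

```text
pics
top [[422.68418107   0.         269.14923606]
 [  0.         422.68418107 209.9799371 ]
 [  0.           0.           1.        ]] [ 0.46896779 -0.01379221  1.14000317] [-2.1523609   2.20456614 -0.11915231]
side [[468.07702914   0.         274.60713612]
 [  0.         468.07702914 216.0024887 ]
 [  0.           0.           1.        ]] [0.40827124 1.38438369 0.58824627] [-0.14205992  2.51491069 -1.73956079]
{'clock': 0.1, 'joint_pos': array([ 1.24406546e+00,  2.64708122e-01,  1.60521926e+00,  2.05837180e-06,
        1.27369003e+00, -3.68672952e-02]), 'joint_velocities': array([-0.00028493,  0.00042122, -0.00247609, -0.00040209, -0.0011051 ,
       -0.00034192]), 'tau': array([ 1.74312732e-03, -5.03623009e+01, -3.58070648e+01,  7.29652075e-02,
        2.33167748e-02, -7.89172418e-05]), 'tool_pos': array([0.19270662, 0.64624829, 0.23750189]), 'tcp_rot': array([-0.45367187, -3.10828961,  0.00312714]), 'contact_force': array([ 0.08356343, -0.13769044,  0.15604711]), 'moment': array([-0.01289651, -0.04558179, -0.03024691]), 'grasp_force': 0.0, 'gripper_width': 0.08791135558140811}
```

View pics/top0.png

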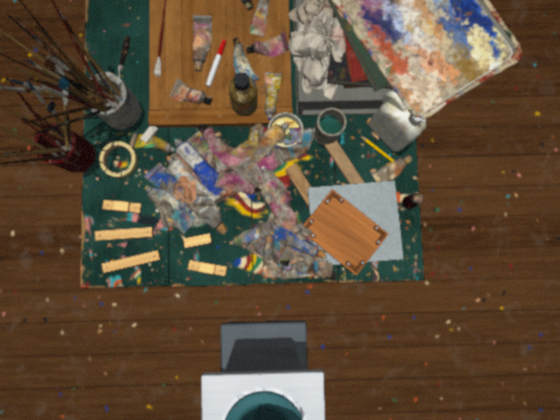

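View pics/side0.png

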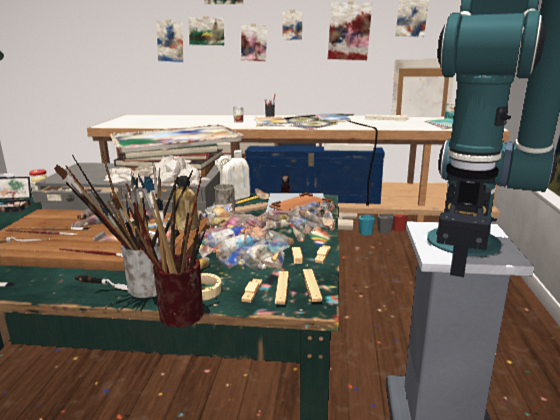

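The top view shows image up as +x and left as +y. The long bars are at (123,234) and (131,262), the notched short bars at (121,206) and (207,268), and the plain offcut at (197,241). The jig is at (345,232) and rotated, the tape at (118,158) and the ink bottle at (408,200). The side view confirms the layout, with brush pots beside the tape. Next I'll segment.

```bash
cat > h.py <<'E'
import numpy as np,cv2
from scipy.spatial.transform import Rotation as R
from cell import manip,cams,inverse_kinematics,order
def ray(c,uv,z):
    K=c["intrinsics"];uv=np.atleast_2d(uv).astype(float)
    d=np.c_[uv,np.ones(len(uv))]@np.linalg.inv(K).T@R.from_rotvec(c["orientation"]).as_matrix().T
    p=np.array(c["position"]);return p+d*((z-p[2])/d[:,2])[:,None]
def proj(c,P):
    q=(np.atleast_2d(P)-c["position"])@R.from_rotvec(c["orientation"]).as_matrix()@c["intrinsics"].T
    return q[:,:2]/q[:,2:]
def cloud(c):
    v,u=np.mgrid[:420,:560];z=c["z_map"];K=c["intrinsics"]
    q=np.stack([u,v,np.ones_like(u)],-1)@np.linalg.inv(K).T*z[...,None]
    return q@R.from_rotvec(c["orientation"]).as_matrix().T+c["position"]
def wood(c):
    h=cv2.cvtColor(c["image"],cv2.COLOR_BGR2HSV)
    return cv2.inRange(h,(10,60,150),(28,180,255))
def rect(c,cnt,z):
    P=ray(c,cnt.reshape(-1,2),z)[:,:2].astype(np.float32)
    (x,y),(w,h),a=cv2.minAreaRect(P*1000)
    if w<h:w,h,a=h,w,a+90
    a=(a+90)%180-90
    return x/1000,y/1000,w,h,a
E
python3 - <<'E'
from h import *
c=cams.capture("top");W=cloud(c)
print(proj(c,[[.193,.647,.239],[0,0,0]]))
m=wood(c)
for k in cv2.findContours(m,cv2.RETR_EXTERNAL,cv2.CHAIN_APPROX_NONE)[0]:
    if cv2.contourArea(k)<120:continue
    u=k.reshape(-1,2).mean(0).astype(int);mm=np.zeros_like(m);cv2.drawContours(mm,[k],-1,1,-1)
    z=W[...,2][mm>0]
    print(u,np.round(rect(c,k,.018),3),"z",np.percentile(z,[5,50,95]).round(4))
h=cv2.cvtColor(c["image"],cv2.COLOR_BGR2HSV)
print("jig",h[240,345],h[215,330],"bar",h[234,123],h[206,121], "table z",W[280,150],W[275,200])
print("jigtop z",W[240,345],W[215,345])
big=c["image"][180:290,80:430]
cv2.imwrite("pics/z1.png",cv2.resize(big,None,fx=2.2,fy=2.2,interpolation=cv2.INTER_CUBIC))
E
```

```text
[[-57.30917655 394.78766838]
 [262.83788987 433.52029518]]
[206 267] [  0.428   0.138 100.158  26.139  78.529] z [-0.0003  0.0103  0.0195]
[130 261] [  0.451   0.338 150.336  27.074 -78.257] z [0.001  0.017  0.0205]
[196 240] [  0.501   0.163  71.524  27.643 -83.225] z [0.0002 0.0171 0.0206]
[123 233] [  0.524   0.357 148.136  25.476 -87.423] z [0.0035 0.0171 0.0206]
[121 205] [ 0.597  0.363 99.68  26.351 82.046] z [0.001  0.0101 0.0199]
[344 227] [  0.515  -0.227 192.228 141.21   49.458] z [0.0301 0.0335 0.037 ]
[186 191] [  0.638   0.189  67.943  59.012 -20.643] z [0.0784 0.089  0.0973]
[298 180] [ 6.5200e-01 -1.1500e-01  1.1508e+02  3.4084e+01  3.3022e+01] z [0.0097 0.0132 0.0167]
[343 163] [  0.698  -0.235 136.907  29.032  31.244] z [0.01   0.0136 0.0169]
[121 160] [  0.721   0.367  96.896  77.506 -32.29 ] z [0.0016 0.0235 0.0271]
[280 130] [ 7.9000e-01 -6.5000e-02  9.6957e+01  6.1129e+01 -4.0384e+01] z [0.0307 0.0593 0.0694]
[271  88] [ 9.0700e-01 -4.6000e-02  9.6247e+01  4.3974e+01 -1.3400e+00] z [0.0296 0.0415 0.0627]
[505  60] [  0.984  -0.695  52.228  45.422 -62.114] z [0.2398 0.2523 0.2558]
[198  40] [ 1.055  0.156 46.602 39.613 18.215] z [0.0353 0.0403 0.0449]
[425  57] [  1.03   -0.483 321.779 321.23   27.459] z [0.2398 0.2429 0.2545]
[346   7] [  1.143  -0.262  59.442  44.49  -86.392] z [0.2388 0.2424 0.2552]
jig [ 13 160 169] [ 13 165 167] bar [ 18 128 225] [ 21 116 244] table z [0.39893452 0.29046434 0.00109536] [ 0.4085404   0.15841918 -0.0025735 ]
jigtop z [ 0.49167673 -0.22729774  0.02981935] [ 0.55726267 -0.2294076   0.03312438]
```

View pics/z1.png

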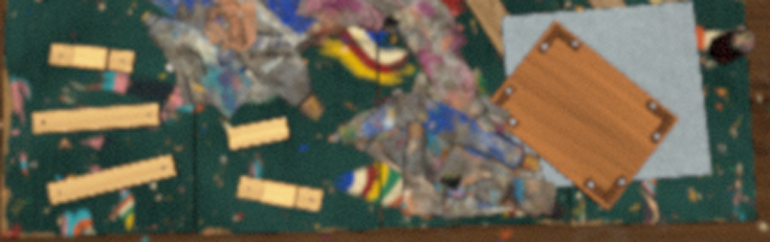

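Segmentation matches the given sizes: bars about 100 and 150 mm, offcut 71 mm, jig 192 x 141 mm. Now I'll refine the poses and check clearance heights round the grasps.

```bash
cat >> h.py <<'E'
def down(th): # tool y at angle th (rad)
    c,s=np.cos(th),np.sin(th);return R.from_matrix(np.array([[-s,c,0],[c,s,0],[0,0,-1.]])).as_rotvec()
def pca(c,m,z):
    v,u=np.nonzero(m);P=ray(c,np.c_[u,v],z)[:,:2];k=P.mean(0);w,V=np.linalg.eigh(np.cov((P-k).T))
    return k,np.degrees(np.arctan2(V[1,1],V[0,1]))%180
E
python3 - <<'E'
from h import *
c=cams.capture("top");W=cloud(c);m=wood(c)
J=None
for k in cv2.findContours(m,cv2.RETR_EXTERNAL,cv2.CHAIN_APPROX_NONE)[0]:
    u=k.reshape(-1,2).mean(0)
    if cv2.contourArea(k)<120 or u[1]<195:continue
    jig=u[0]>300; short=abs(u[0]-121)<4 and u[1]<215 or abs(u[0]-206)<4 and u[1]>255
    z=.033 if jig else .009 if short else .018
    mm=np.zeros_like(m);cv2.drawContours(mm,[cv2.convexHull(k) if jig else k],-1,1,-1)
    r=rect(c,k,z);p,a=pca(c,mm,z)
    print(u.astype(int),np.round(r,3),"pca",p.round(4),a.round(2))
    th=np.radians(a+(0 if not jig else 0))
    d=W[...,:2]-p;X=d@[np.cos(th),np.sin(th)];Y=d@[-np.sin(th),np.cos(th)]
    ok=c["z_map"]>0
    print("  body max z",W[...,2][ok&(abs(X)<42)&(abs(X)<.042)&(abs(Y)<.1)].max().round(3)," finger zone max",W[...,2][ok&(abs(X)<.012)&(abs(Y)<.045)].max().round(3))
    if not jig:
        for t in(a+90,a-90): print("  ik",np.round(inverse_kinematics([*p,.02],down(np.radians(t))),2))
    else:
        for t in(a,a+180,a+90,a-90): print("  ik",np.round(inverse_kinematics([*p,.05],down(np.radians(t))),2))
        print("  heap within 100mm",W[...,2][ok&(np.hypot(X,Y)<.16)].max().round(3))
E
```

```text
[206 267] [  0.428   0.139 100.454  26.349  78.529] pca [0.4281 0.1385] 78.62
  body max z 0.033  finger zone max 0.023Traceback (most recent call last):
  File "<stdin>", line 17, in <module>
    return _wrapfunc(a, 'round', decimals=decimals, out=out)
    return _wrapit(obj, method, *args, **kwds)
    result = getattr(arr, method)(*args, **kwds)
TypeError: unsupported operand type(s) for *: 'NoneType' and 'float'
```

```bash
python3 - <<'E'
from h import *
c=cams.capture("top");W=cloud(c);m=wood(c);ok=c["z_map"]>0
f=lambda p,t:(lambda q:None if q is None else q.round(2).tolist())(inverse_kinematics(p,down(np.radians(t))))
for k in cv2.findContours(m,cv2.RETR_EXTERNAL,cv2.CHAIN_APPROX_NONE)[0]:
    u=k.reshape(-1,2).mean(0)
    if cv2.contourArea(k)<120 or u[1]<195:continue
    jig=u[0]>300; short=abs(u[0]-121)<4 and u[1]<215 or abs(u[0]-206)<4 and u[1]>255
    z=.033 if jig else .009 if short else .018
    mm=np.zeros_like(m);cv2.drawContours(mm,[cv2.convexHull(k) if jig else k],-1,1,-1)
    r=rect(c,k,z);p,a=pca(c,mm,z)
    print(u.astype(int),np.round(r,3),"pca",p.round(4),a.round(2))
    th=np.radians(a);d=W[...,:2]-p;X=d@[np.cos(th),np.sin(th)];Y=d@[-np.sin(th),np.cos(th)]
    print("  body max z",W[...,2][ok&(abs(X)<.042)&(abs(Y)<.1)].max().round(3)," finger zone",W[...,2][ok&(abs(X)<.012)&(abs(Y)<.045)].max().round(3))
    if not jig:
        for t in(a+90,a-90): print("  ik",f([*p,.003],t),f([*p,.15],t))
    else:
        e=np.array([np.cos(th),np.sin(th)]);n=np.array([-e[1],e[0]])
        for s in(1,-1):
            for h in(0,180):print("  short",s,h,f([*(p+s*.063*e),.036],a+h),f([*(p+s*.063*e),.15],a+h),"long",f([*(p+s*.038*n),.036],a+90+h))
        print("  around",W[...,2][ok&(np.hypot(X,Y)<.16)].max().round(3))
E
```

```text
[206 267] [  0.428   0.139 100.938  26.249  78.351] pca [0.4281 0.1388] 78.49
  body max z 0.029  finger zone 0.022
  ik None None
  ik [0.26, 0.13, 2.27, 0.0, 0.75, 0.46] [0.26, -0.09, 2.16, 0.0, 1.07, 0.46]
[130 261] [  0.451   0.338 150.336  27.074 -78.257] pca [0.4503 0.3383] 101.88
  body max z 0.022  finger zone 0.022
  ik None None
  ik [0.6, 0.31, 2.03, -0.0, 0.8, 0.39] [0.6, 0.13, 1.94, -0.0, 1.08, 0.39]
[196 240] [  0.501   0.163  71.524  27.643 -83.225] pca [0.5009 0.1639] 99.23
  body max z 0.092  finger zone 0.062
  ik None None
  ik [0.27, 0.26, 2.11, -0.0, 0.78, 0.11] [0.27, 0.06, 2.01, -0.0, 1.07, 0.11]
[123 233] [  0.524   0.357 148.096  25.519 -87.53 ] pca [0.5237 0.3566] 92.64
  body max z 0.023  finger zone 0.021
  ik None None
  ik [0.56, 0.42, 1.87, -0.0, 0.85, 0.51] [0.56, 0.25, 1.79, -0.0, 1.1, 0.51]
[121 205] [  0.598   0.366 100.479  26.563  82.046] pca [0.598  0.3652] 82.44
  body max z 0.029  finger zone 0.023
  ik [0.51, 0.52, 1.71, -0.0, 0.9, -2.5] [0.51, 0.37, 1.63, -0.0, 1.14, -2.5]
  ik [0.51, 0.52, 1.71, -0.0, 0.9, 0.64] [0.51, 0.37, 1.63, -0.0, 1.14, 0.64]
[344 225] [  0.514  -0.225 189.525 140.151  49.69 ] pca [ 0.517  -0.2254] 47.85
  body max z 0.074  finger zone 0.039
  short 1 0 [-0.35, 0.3, 1.96, -0.0, 0.87, -1.19] [-0.35, 0.17, 1.89, -0.0, 1.08, -1.19] long None
  short 1 180 [-0.35, 0.3, 1.96, 0.0, 0.87, 1.95] [-0.35, 0.17, 1.89, 0.0, 1.08, 1.95] long [-0.44, 0.21, 2.09, -0.0, 0.85, 0.3]
  short -1 0 [-0.57, 0.24, 2.05, -0.0, 0.85, -1.4] [-0.57, 0.1, 1.97, -0.0, 1.07, -1.4] long None
  short -1 180 [-0.57, 0.24, 2.05, 0.0, 0.85, 1.74] [-0.57, 0.1, 1.97, 0.0, 1.07, 1.74] long [-0.47, 0.32, 1.93, -0.0, 0.88, 0.26]
  around 0.079
```

```bash
cat >> h.py <<'E'
def fmt(t):
    s=manip.state();print(t,"t",round(s["clock"],1),"tcp",s["tool_pos"].round(4),"w",round(s["gripper_width"],4),"F",np.round(s["contact_force"],1),"g",round(float(s["grasp_force"]),1))
def pick(p,th):
    th=np.radians(th)
    manip.set_gripper(.06,20)
    manip.move_pose([*p,.12],down(th));manip.move_linear([*p,.003],rate=.12);fmt("at")
    manip.set_gripper(0,20);fmt("grip")
    manip.move_linear([*p,.16],rate=.25);fmt("up")
def above(p,th,z=.13):
    manip.move_pose([*p,z],down(np.radians(th)));fmt("above")
def place(p,zr=.0370):
    manip.move_linear([*p,.055],rate=.15);manip.move_linear([*p,zr],rate=.04);fmt("down")
    manip.set_gripper(.040);fmt("rel");manip.move_linear([*p,.13],rate=.25)
E
python3 - <<'E'
from h import *
c=cams.capture("top");m=wood(c);h=cv2.cvtColor(c["image"],cv2.COLOR_BGR2HSV)
k=max((k for k in cv2.findContours(m,cv2.RETR_EXTERNAL,cv2.CHAIN_APPROX_NONE)[0] if 300<k.reshape(-1,2)[:,0].mean()<400 and 200<k.reshape(-1,2)[:,1].mean()<250),key=cv2.contourArea)
P=ray(c,k.reshape(-1,2),.033)[:,:2];x,y,w,hh,a=rect(c,k,.033)
e=np.array([np.cos(np.radians(a)),np.sin(np.radians(a))]);n=np.array([-e[1],e[0]]);d=P-[x,y];X=d@e;Y=d@n
L=[]
for nm,A,B,half,ob in(("+x",X,Y,.095,.055),("-x",-X,Y,.095,.055),("+y",Y,X,.07,.08),("-y",-Y,X,.07,.08)):
    s=(A>half-.012)&(abs(B)<ob);v=cv2.fitLine(P[s].astype(np.float32)*1000,cv2.DIST_HUBER,0,.01,.01).ravel()
    print(nm,s.sum(),"angle",np.degrees(np.arctan2(v[1],v[0])).round(2)%180,"off mean",np.median(A[s]).round(4))
print(a,x,y)
v,u=np.nonzero((h[...,2]<90));D=ray(c,np.c_[u,v],.041)[:,:2]-[x,y];X=D@e;Y=D@n;s=(abs(X)<.09)&(abs(Y)<.066)
for sx in(1,-1):
    for sy in(1,-1):
        q=s&(X*sx>.02)&(Y*sy>.02);print("fence",sx,sy,q.sum(),(X[q].mean().round(4),Y[q].mean().round(4)) if q.any() else "")
pick((.428,.139),78.5-90)
E
```

```text
+x 39 angle 140.41 off mean 0.0931
-x 31 angle 138.94 off mean 0.0931
+y 41 angle 49.57 off mean 0.0682
-y 55 angle 49.67 off mean 0.0686
49.75642776489258 0.5142369384765625 -0.22468643188476561
fence 1 1 0 
fence 1 -1 0 
fence -1 1 0 
fence -1 -1 0 
at t 4.1 tcp [0.4287 0.1392 0.0036] w 0.0597 F [ 1.  -0.7  0.1] g 0.0
grip t 4.7 tcp [0.4281 0.139  0.0032] w 0.0236 F [-0.7  0.1  2.1] g 20.0
up t 5.5 tcp [0.4271 0.1388 0.1588] w 0.0237 F [ 0.8 -0.3 -1. ] g 20.0
```

```bash
cat >> h.py <<'E'
JA=49.65;JC=np.array([.5142,-.2247]);E=np.array([np.cos(np.radians(JA)),np.sin(np.radians(JA))]);N=np.array([-E[1],E[0]])
def jig(x,y):return JC+x*E+y*N
E
python3 - <<'E'
from h import *
p=jig(-.063,0)
above(p,JA+180);place(p)
c=cams.capture("top");cv2.imwrite("pics/p1.png",cv2.resize(c["image"][170:290,280:430],None,fx=4,fy=4,interpolation=cv2.INTER_CUBIC))
c=cams.capture("side");cv2.imwrite("pics/s1.png",cv2.resize(c["image"][170:290,200:350],None,fx=4,fy=4,interpolation=cv2.INTER_CUBIC))
E
```

```text
above t 7.0 tcp [ 0.4733 -0.2718  0.1293] w 0.024 F [ 0.7  0.8 -1.2] g 20.0
down t 8.3 tcp [ 0.4732 -0.2726  0.0367] w 0.0237 F [0.6 0.4 0.4] g 20.0
rel t 8.7 tcp [ 0.4735 -0.2727  0.0371] w 0.0398 F [0.9 0.1 0.6] g 0.0
```

View pics/p1.png

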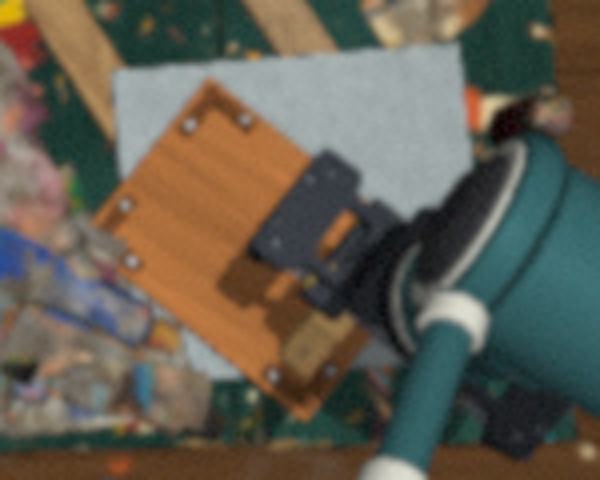

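The crop shows the arm hiding most of the placed bar. One end is visible at about (318,340), inside the near corner fence. I'll look again once the arm is away at the second pick.

```bash
python3 - <<'E'
from h import *
pick((.598,.3655),82.3-90)
c=cams.capture("top");cv2.imwrite("pics/p2.png",cv2.resize(c["image"][170:290,280:430],None,fx=4,fy=4,interpolation=cv2.INTER_CUBIC))
cors=[jig(x,y) for x,y in((-.063,.05),(-.063,-.05))]
print((proj(c,[[*q,.042] for q in cors])-[280,170])*4)
h=cv2.cvtColor(c["image"],cv2.COLOR_BGR2HSV);m=cv2.inRange(h,(15,60,185),(30,150,255))
for k in cv2.findContours(m,cv2.RETR_EXTERNAL,cv2.CHAIN_APPROX_NONE)[0]:
    u=k.reshape(-1,2).mean(0)
    if 300<u[0]<400 and 190<u[1]<280 and cv2.contourArea(k)>30:
        r=rect(c,k,.042);d=np.array(r[:2])-JC;print(u,np.round(r,3),"jig",(d@E).round(4),(d@N).round(4))
E
```

```text
at t 13.2 tcp [0.5989 0.366  0.0041] w 0.0598 F [-0.6  1.2  0.5] g 0.0
grip t 13.9 tcp [0.5981 0.3655 0.0032] w 0.0239 F [-1.  -0.6  2.3] g 20.0
up t 14.7 tcp [0.5971 0.365  0.1585] w 0.0235 F [ 0.2  0.1 -0.8] g 20.0
[[287.34762103 366.40603927]
 [381.37745126 246.10907162]]
[364.80263158 246.46052632] [  0.473  -0.277  99.948  28.528 -39.606] jig -0.0661 -0.0022
```

View pics/p2.png

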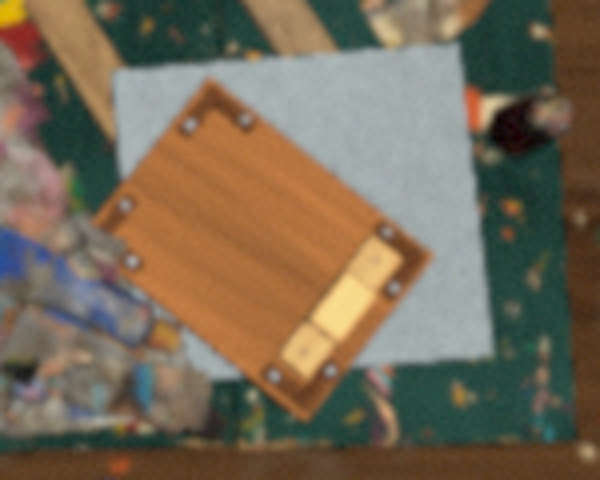

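The first short bar lies flat and square inside the near-end fences, from (290,365) to (390,250), measured at jig x -66, y -2 mm. I'll place the second one with a 1 mm correction, then pick the first long bar and look again.

```bash
python3 - <<'E'
from h import *
p=jig(.064,.001)
above(p,JA+180);place(p)
pick((.4505,.3383),101.8-90)
c=cams.capture("top");cv2.imwrite("pics/p3.png",cv2.resize(c["image"][170:290,280:430],None,fx=4,fy=4,interpolation=cv2.INTER_CUBIC))
h=cv2.cvtColor(c["image"],cv2.COLOR_BGR2HSV);m=cv2.inRange(h,(15,60,185),(30,150,255))
for k in cv2.findContours(m,cv2.RETR_EXTERNAL,cv2.CHAIN_APPROX_NONE)[0]:
    u=k.reshape(-1,2).mean(0)
    if 300<u[0]<400 and 190<u[1]<280 and cv2.contourArea(k)>30:
        r=rect(c,k,.042);d=np.array(r[:2])-JC;print(u,np.round(r,3),"jig",(d@E).round(4),(d@N).round(4))
E
```

```text
above t 16.7 tcp [ 0.5553 -0.1747  0.13  ] w 0.0234 F [-0.2  1.2 -0.4] g 20.0
down t 17.9 tcp [ 0.5547 -0.1753  0.0367] w 0.0238 F [-0.8  0.4 -0.2] g 20.0
rel t 18.3 tcp [ 0.5549 -0.1753  0.0371] w 0.0398 F [ 0.1 -0.4  0.3] g 0.0
at t 22.4 tcp [0.4512 0.3388 0.0038] w 0.0602 F [ 1.   0.1 -0. ] g 0.0
grip t 23.0 tcp [0.4506 0.3384 0.0032] w 0.0238 F [-0.1 -0.6  1.2] g 20.0
up t 23.8 tcp [0.4496 0.3377 0.1586] w 0.0238 F [ 0.1 -0.4 -1. ] g 20.0
[364.69230769 246.65384615] [  0.473  -0.276  99.859  28.512 -40.335] jig -0.066 -0.0018
[325.93333333 215.84      ] [  0.556  -0.179 100.9    28.03  -40.391] jig 0.062 -0.0021
```

View pics/p3.png

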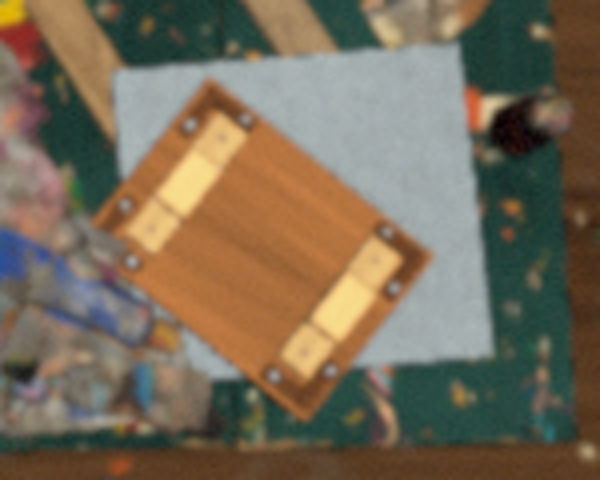

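Both short bars are parallel and inside the fences, running (130,230)–(235,125) and (290,365)–(390,250) in the crop. They measure at jig x +62 and -66 mm, consistent with their places given the parallax of the raised middles. Next come the long bars.

```bash
python3 - <<'E'
from h import *
p=jig(-.0005,.038)
above(p,JA+270);place(p)
pick((.5237,.3566),92.5-90)
c=cams.capture("top");cv2.imwrite("pics/p4.png",cv2.resize(c["image"][170:290,280:430],None,fx=4,fy=4,interpolation=cv2.INTER_CUBIC))
W=cloud(c);d=W[...,:2]-JC;X=d@E;Y=d@N
for x in(-.063,-.03,0,.03,.063):
    s=(abs(X-x)<.01)&(abs(Y-.038)<.008);print(x,np.median(W[...,2][s]).round(4))
E
```

```text
above t 25.8 tcp [ 0.4853 -0.1998  0.13  ] w 0.0233 F [-0.1  0.  -0.3] g 20.0
down t 27.0 tcp [ 0.4847 -0.2004  0.0367] w 0.0239 F [-0.3 -1.  -0.8] g 20.0
rel t 27.5 tcp [ 0.485  -0.2005  0.0371] w 0.0403 F [-0.1  0.  -0.1] g 0.0
at t 31.6 tcp [0.5245 0.3571 0.004 ] w 0.0599 F [0.4 0.1 0.1] g 0.0
grip t 32.2 tcp [0.5238 0.3567 0.0032] w 0.0236 F [-1.2 -0.   1.2] g 20.0
up t 33.0 tcp [0.5227 0.356  0.1584] w 0.0236 F [-0.6  0.4 -0.9] g 20.0
-0.063 0.0514
-0.03 0.0513
0 0.0522
0.03 0.0514
0.063 0.0522
```

View pics/p4.png

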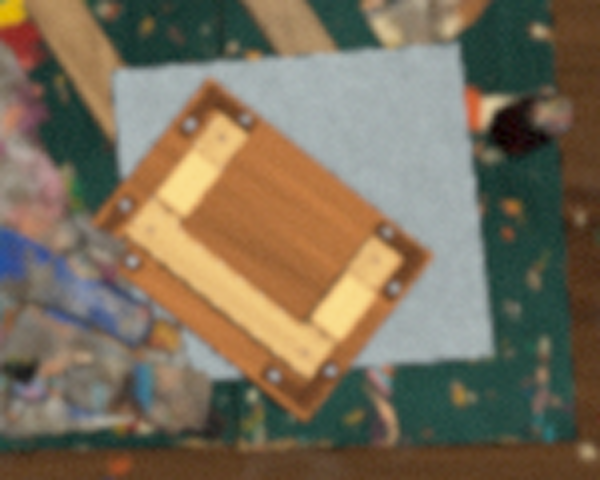

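The first long bar is seated flush, from (145,215) to (310,365), with its top at 51–52 mm all along. Now the second one.

```bash
python3 - <<'E'
from h import *
p=jig(-.0005,-.038)
above(p,JA+270);place(p)
manip.move_pose([.45,.25,.2],down(np.radians(-10)));fmt("away")
c=cams.capture("top");cv2.imwrite("pics/p5.png",cv2.resize(c["image"][170:290,280:430],None,fx=4,fy=4,interpolation=cv2.INTER_CUBIC))
W=cloud(c);d=W[...,:2]-JC;X=d@E;Y=d@N
for y in(.038,-.038):
  print(y,[np.median(W[...,2][(abs(X-x)<.01)&(abs(Y-y)<.008)]).round(4) for x in(-.063,-.03,0,.03,.063)])
for x in(.063,-.063):print(x,np.median(W[...,2][(abs(X-x)<.008)&(abs(Y)<.015)]).round(4))
h=cv2.cvtColor(c["image"],cv2.COLOR_BGR2HSV);m=cv2.inRange(h,(15,60,185),(30,150,255))
for k in cv2.findContours(m,cv2.RETR_EXTERNAL,cv2.CHAIN_APPROX_NONE)[0]:
    u=k.reshape(-1,2).mean(0)
    if 300<u[0]<400 and 190<u[1]<280 and cv2.contourArea(k)>30:
        r=rect(c,k,.051);d=np.array(r[:2])-JC;print(np.round(r,3),"jig",(d@E).round(4),(d@N).round(4))
E
```

```text
above t 35.2 tcp [ 0.5433 -0.2489  0.1301] w 0.0237 F [-0.2  0.6 -0.7] g 20.0
down t 36.5 tcp [ 0.5426 -0.2496  0.0367] w 0.0235 F [ 0.5 -0.7 -0.5] g 20.0
rel t 36.9 tcp [ 0.5429 -0.2498  0.0371] w 0.04 F [-0.2 -0.3 -0.7] g 0.0
away t 39.3 tcp [0.4504 0.2493 0.1997] w 0.0399 F [ 0.1 -0.5  0.5] g 0.0
0.038 [np.float64(0.0517), np.float64(0.0511), np.float64(0.0512), np.float64(0.0511), np.float64(0.0517)]
-0.038 [np.float64(0.0516), np.float64(0.0516), np.float64(0.0513), np.float64(0.0509), np.float64(0.052)]
0.063 0.0511
-0.063 0.0517
[  0.516  -0.226 154.827 101.495  49.945] jig -0.0004 -0.0021
```

View pics/p5.png

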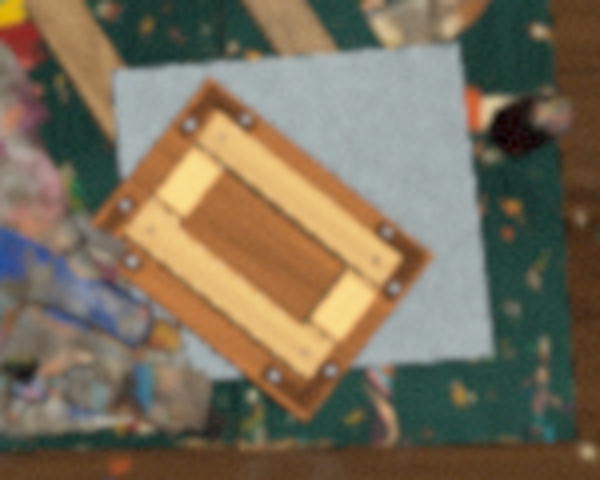

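The frame is closed and flush inside the fences, with corners near (215,115), (400,255), (310,375) and (130,230). Every top reads 51–52 mm and the outline is centred within about 2 mm, so I'm handing it in.

```bash
python3 -c "
from cell import order;print(order.close_job())"
```

```text
the job is handed in; nothing more can be done
None
```

The strainer frame is dry-fitted flat and flush in the jig, with all four half-laps closed, and the job was handed in at about 39 s; no verdict came back, and I did not re-measure the offcut, tape or bottle, though no move went near enough to touch them.

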